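# Bring the test-cell carriage to rest at the setting mark

### The arm

A 7-joint arm with a two-finger parallel gripper is mounted at the origin on the work surface. World frame = base frame: x ahead of the robot, y to its left, z up, the work surface at z = 0. Lengths are in mm, angles in rad, forces in N, time in s.
With the tool pointing down it reaches from about 400 to 875 mm from the base axis. Payload 4.4 kg.
Tool frame: the origin (TCP) lies at the very end of the fingers, on their centre line; the grasp point (between the pads) lies 19 mm behind it; z points along the fingers, y is the line along which they close (so a half turn about z gives the same grasp; the last joint's range is limited). The gripper opens to 85 mm and grips with 20 to 120 N. Pads are 22 mm wide; open, the fingers measure 114 mm over their backs; the gripper's body (76 mm by 85 mm) begins 54 mm behind the grasp point. The pads swing forward as they close: fully open they stand 13 mm farther back than shut.
Start: joints at [-1.35, 0.628, 0.038, 1.517, -0.027, 0.996, -0.02], TCP at [183.85, 623.472, 231.313] pointing down, gripper open.
Joint ranges: [-3.06, 3.06], [-0.37, 2.12], [-1.25, 1.32], [0.18, 2.47], [-1.1, 4.24], [0.23, 1.98], [-2.94, 2.94]. Speed limits (rad/s): [2.57, 2.57, 3.14, 3.14, 3.14, 3.14, 3.14].

### API

Orientations are given as [roll, pitch, yaw] about the fixed x, y, z axes, in that order (R = Rz(yaw) Ry(pitch) Rx(roll)).
In Python, from cell import status, get_image, ctrl, models gives the robot as it stands.
- The arm moves only by the shell command python3 -m handwheel 'ROWS' [OPENING]. ROWS is JSON, a list of rows, each an object with "delta_pos": the shift along the world's x, y, z in cm, a list of three; "yaw": the turn about the world's z in rad. A call has 1 to 10 rows; each row shifts and turns the commanded pose from where the row before left it; what a row does not reach is not made up. A row lasts 1/12 s, in which the tool goes at most 41.7 mm and 7.16 degrees, less where a joint would pass 70% of its speed; a pose out of reach is approached as far as the arm can. A call is refused whole if a number of a shift passes 4.17 or a number of a turn 0.125, either way. A call with a gripper value outside its range is refused whole. OPENING is the opening, from -1 (shut) to 1 (fully open), set as the call begins (- or left out, the last holds). The fingers move at their own pace and stop on an object; the grip force is fixed at half the most. Time passes only in rows, so rows that do not move let the fingers close. It gives the time, the measured TCP pose, the force, the opening and the grip force at its end, in the units of the state.
- status.read_state(): the state, without advancing time (a new reading comes with each control period).
- get_image(name): name is "scene" or "side" or "wrist"; returns a dict with "color" (384x512x3 uint8, red, green, blue), "z_map" (384x512 float32, mm along the optical axis (not along the pixel's ray), 0 where there is no reading), "fx", "fy", "cx", "cy" (pixels), "k1" (the pictures are not rectified: a ray, as slopes to the right and down, at radius r is drawn at 1 + k1 r^2 times it, then the intrinsics apply), "position" and "rotation" of the camera in the world; the wrist camera has in their place "hand_eye" (4x4, takes a point from camera to tool coordinates, whose origin is the TCP and whose axes are the flange's). Camera axes: x right, y up, looking along -z (the intrinsics and any distortion apply to the point x, -y, -z); pixel columns grow to the right and rows downward; lengths in mm; the calibration is good to about 2 mm. A picture is of the moment at which its call begins: read the wrist's pose just before it.
- ctrl.finish_job(): hands the job in; it is judged then, once.
Trained networks look in a picture, given as the dict that the camera call returned (one of the last four; its "shot" number tells which), for a name from the list of things; names that differ only in an ending like _2 or _b are one class to them, and where a whole thing is asked for, a point or a joint stands for the part that bears it (a point fixed in the world has none). Each returns a list of dicts, best first, with "score" (0 to 1); they miss things now and then, are a little off and sometimes report something else, mostly with a low value. They report only what shows in the picture. A call takes as long as a camera call. They do not tell look-alikes from the thing itself.
- models.boxes_of(picture, name): "rect" ([left, top, right, bottom] in pixels, round what is visible of it).
The state is a dict: "clock": time; "qpos": joint angles; "qd": joint speeds; "tau": joint torques, N m; "eef_pos": TCP position; "tool_rot": TCP orientation; "force": force on the tool from outside, world axes, zero at the start; "torque": the same for the moment, N m; "width": finger opening in mm; "gripper_force": force on a finger pad.
Only numpy, scipy, OpenCV 4.12 (cv2) and the standard library are available. Lean on these libraries where they do the work, as an engineer would, in place of code of your own. Each camera call takes 0.05 s, during which the arm holds its last target. There are 200 camera calls.

### The job

Push the floating test-cell carriage along its guide towards the red end stop and brake it so that its yellow pointer comes to rest in line with the white line on the blue marker, and stays there with the robot clear of it. Touch the carriage on its two sprung rubber pads only, never let it run against the red end stop, and leave the bottle, the beaker and the brass electrode where they stand.

Things in the scene. Friction and masses are not known exactly. Their poses are not given: they have to be found in the camera images.
- rail: fixed dark guide bed, 150 mm wide, 840 mm long, 32 mm high; origin at the centre of its underside on the table; the carriage runs along its y axis, roughly the world's +y (yaw within 0.12 rad). Red end stop, 79 mm high, at its +y end, inner face with brass contact at y = 0.365 (bed frame); low grey stop, 59 mm high, at its -y end
- carriage (a joint): travel of the carriage along the bed's +y, m. Its centre lies at y = value - 0.26, x = 0 in the bed's frame; it strikes the red stop at 0.505. It floats almost without friction: viscous drag about 0.45 N s/m, dry friction 0.01 N, moving mass about 3.0 kg (2.2 to 4.1 kg); left alone it coasts for many seconds
- push_pad_face (a point): centre of the orange outer face of the push pad (rubber, 100 mm wide across the bed, 62 to 118 mm above the table) on the carriage's -y side; at rest 85 mm behind its centre. The pad yields up to 30 mm along the bed on a 60 N/m spring, no preload, next to no damping: it throws back what it strikes. Base plate reaches 35 mm further out below it
- brake_pad_face (a point): centre of the green outer face of the brake pad on the carriage's +y side, 85 mm ahead of its centre at rest; same size, height, spring (60 N/m, 30 mm) and base plate below as the push pad. Over both pads the carriage measures 170 mm: too long and too wide to be gripped
- pointer (a point): tip of the yellow pointer, 8 mm wide, that sticks out 30 mm from the base plate on its far (+x) side; at the carriage's centre along the bed, x = 0.09 in the bed's frame, 52 mm above the table
- mark (a point): near end of the 8 mm wide white line on the fixed blue marker block (50 x 40 x 40 mm, line top 52 mm above the table) beside the bed on its far (+x) side; axes parallel to the bed's. The pointer is in line when its y in this frame is 0; the carriage is then 45 to 115 mm short of the red stop
- bottle: amber laboratory bottle with blue cap, 66 mm diameter, 130 mm high, standing beyond the bed; origin at the centre of its underside; leave alone
- beaker: clear plastic beaker, 72 mm diameter, 85 mm high, standing beyond the bed; origin at the centre of its underside; leave alone
- electrode: brass electrode, 70 mm diameter foot, 50 mm high, standing on the robot's side of the bed; origin at the centre of its underside; leave alone
- cell_top (a point): top centre of the round cell on the carriage, 152 mm above the table, at the carriage's centre. Not to be touched, all in one piece: aluminium base plate 120 mm wide, 240 mm long, top 52 mm above the table; grey housing 104 mm wide, 90 mm along the bed, top 122 mm; on it the cell, 80 mm diameter, 30 mm high
Not all that is in view belongs to the job. Leave any purple look-alike of the part that bears mark alone.

How it is judged:
By the outcome, as a careful person would: the job done as asked, in the order asked, and still so for the second after the job is handed in, with the robot touching nothing.
It also fails if it takes over 38 s, if anything falls off the work surface, if the arm or the gripper's body presses on something with over 40 N, if the wrist force passes 120 N, or if a joint passes its speed limit or range.

## Working session

There is one attempt and no reset: what is moved stays moved. The work goes in short steps, Python scripts to look and compute and a shell command to move; the robot and the scene stay as the last step left them, time stands still between calls to the robot, and variables do not carry over. Pictures are saved under pics/ and viewed, at most 10 in all, crops included, and the job is handed in when it is done.

```bash
mkdir -p pics; ls; cat > h.py <<'E'
import numpy as np,cv2
from cell import status,get_image,ctrl,models
def world(p,u,v,z=None):
    """pixels -> world; z_map depth, or intersection with plane height z"""
    K=np.array([[p['fx'],0,p['cx']],[0,p['fy'],p['cy']],[0,0,1]])
    u=np.atleast_1d(u).astype(float);v=np.atleast_1d(v).astype(float)
    d=np.stack([(u-p['cx'])/p['fx'],(v-p['cy'])/p['fy']],1);s=d.copy()
    for _ in range(20): s=d/(1+p['k1']*(s**2).sum(1,keepdims=True))
    ray=np.c_[s[:,0],-s[:,1],-np.ones(len(s))]@np.array(p['rotation']).T
    o=np.array(p['position'])
    if z is None: t=p['z_map'][v.round().astype(int),u.round().astype(int)]
    else: t=(z-o[2])/ray[:,2]
    return o+ray*np.asarray(t).reshape(-1,1)
def save(p,name,crop=None,k=1):
    im=p['color'][:,:,::-1]
    if crop: im=im[crop[1]:crop[3],crop[0]:crop[2]]
    cv2.imwrite('pics/'+name,cv2.resize(im,None,fx=k,fy=k,interpolation=cv2.INTER_CUBIC))
E
python3 - <<'E'
from h import *
s=status.read_state();print(s['clock'],s['eef_pos'],s['tool_rot'],s['width'])
for c in ['scene','side']:
    p=get_image(c);save(p,c+'0.png',k=1.5)
    print(c,np.round(p['position']),p['k1'],p['fx'])
    for n in ['rail','carriage','push_pad_face','brake_pad_face','pointer','mark','bottle','beaker','electrode','cell_top']:
        for b in models.boxes_of(p,n)[:3]: print(n,np.round(b['rect']),round(b['score'],2))
    print(status.read_state()['clock'])
E
```

```text
pics
0.0 [183.67797404 622.85840194 230.39026163] [-3.13969573e+00  2.26118521e-05  2.85478159e+00] 85.4220189136438
scene [ 917. -711.  668.] -0.10370176892554023 348.1798890208618
rail [187. 224. 272. 317.] 0.62
rail [162. 148. 324. 356.] 0.58
carriage [186. 222. 272. 317.] 0.93
push_pad_face [194. 254. 241. 294.] 0.65
push_pad_face [184. 223. 272. 315.] 0.51
brake_pad_face [187. 220. 272. 315.] 0.64
brake_pad_face [224. 225. 262. 253.] 0.57
pointer [188. 221. 272. 312.] 0.56
mark [328. 214. 342. 236.] 0.77
mark [309. 195. 330. 215.] 0.71
bottle [293. 258. 323. 315.] 0.93
beaker [310. 230. 342. 271.] 0.92
beaker [238. 157. 255. 174.] 0.39
electrode [238. 155. 256. 172.] 0.75
0.55
side [ 322. -683.  888.] 0.02894240604016167 360.11426810520345
rail [196. 121. 359. 338.] 0.63
carriage [255. 211. 334. 301.] 0.59
push_pad_face [284. 245. 328. 283.] 0.76
push_pad_face [196. 118. 357. 338.] 0.72
brake_pad_face [265. 209. 303. 241.] 0.86
pointer [256. 212. 337. 302.] 0.69
mark [266. 152. 282. 170.] 0.72
bottle [340. 210. 364. 248.] 0.58
beaker [314. 175. 340. 208.] 0.83
electrode [162. 149. 182. 171.] 0.71
electrode [256. 211. 336. 299.] 0.54
cell_top [262. 210. 338. 303.] 0.66
1.1
```

View pics/scene0.png

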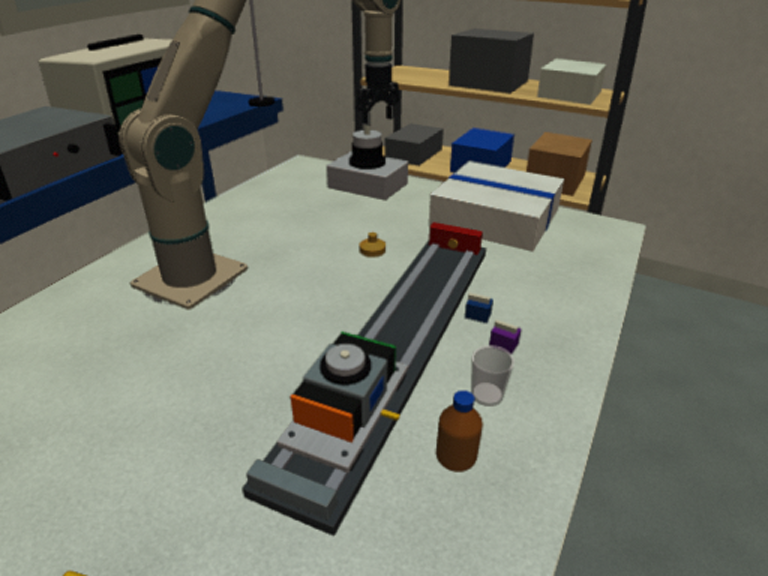

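View pics/side0.png

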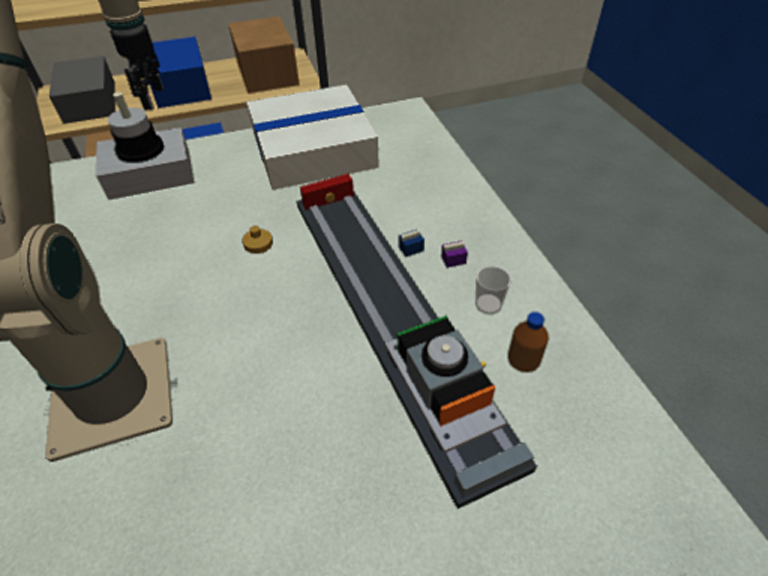

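Scene picture: the blue marker is at about (319,205) px and the purple look-alike at (337,225) px. The blue one fits the description. I'll measure it and confirm with one enlarged crop.

```bash
cat >> h.py <<'E'
def cloud(p):
    vv,uu=np.mgrid[0:384,0:512]
    W=world(p,uu.ravel(),vv.ravel()).reshape(384,512,3)
    hsv=cv2.cvtColor(p['color'],cv2.COLOR_RGB2HSV)
    return W,hsv
def mask(W,hsv,h0,h1,s0=110,v0=40,roi=None):
    m=(hsv[...,0]>=h0)&(hsv[...,0]<=h1)&(hsv[...,1]>s0)&(hsv[...,2]>v0)&(W[...,0]>300)&(W[...,0]<1000)&(abs(W[...,1])<600)&(W[...,2]>5)&(W[...,2]<200)
    if roi is not None:
        r=np.zeros_like(m);r[roi[1]:roi[3],roi[0]:roi[2]]=1;m&=r
    return m
E
python3 - <<'E'
from h import *
for c,rois in [('scene',(305,190,345,240)),('side',(262,148,315,180))]:
    p=get_image(c);W,h=cloud(p)
    print(c)
    for n,a in dict(red=(0,4),red2=(174,179),orange=(5,14),yellow=(20,32),green=(50,75),blue=(100,122),purple=(128,160)).items():
        m=mask(W,h,*a)
        P=W[m]
        if len(P)>5: print(n,len(P),'med',P.mean(0).round(1),'p2',np.percentile(P,3,0).round(1),'p98',np.percentile(P,97,0).round(1), 'px',np.argwhere(m).mean(0)[::-1].round())
    # bed surface edges : z 20..40 per y slice
    m=(W[...,2]>24)&(W[...,2]<42)&(W[...,0]>350)&(W[...,0]<900)&(abs(W[...,1])<450)
    P=W[m]
    for y in range(-420,430,70):
        q=P[abs(P[:,1]-y)<8]
        if len(q)>5: print(y,len(q),np.percentile(q[:,0],[1,99]).round(),q[:,2].mean().round(1))
    r=rois;save(p,c+'crop.png',r,10)
    np.save(c+'.npy',p,allow_pickle=True)
a=cv2.imread('pics/scenecrop.png');b=cv2.imread('pics/sidecrop.png')
b=cv2.copyMakeBorder(b,0,max(0,a.shape[0]-b.shape[0]),0,0,cv2.BORDER_CONSTANT)
ab=np.hstack([a,b]);print(ab.shape);cv2.imwrite('pics/crop.png',cv2.resize(ab,(800,int(ab.shape[0]*800/ab.shape[1]))))
E
```

```text
Traceback (most recent call last):
  File "h.py", line 20, in cloud
    W=world(p,uu.ravel(),vv.ravel()).reshape(384,512,3)
      ~~~~~^^^^^^^^^^^^^^^^^^^^^^^^^
  File "h.py", line 13, in world
    return o+ray*np.asarray(t).reshape(-1,1)
             ~~~^~~~~~~~~~~~~~~~~~~~~~~~~~~~
numpy._core._exceptions._ArrayMemoryError: Unable to allocate 288. GiB for an array with shape (196608, 196608) and data type float64
```

```bash
sed -i "s/np.array(p\['rotation'\]).T/rot(p['rotation']).T/; 1a from scipy.spatial.transform import Rotation\ndef rot(r): return np.array(r) if np.ndim(r)==2 else Rotation.from_euler('xyz',r).as_matrix()" h.py
python3 - <<'E'
from h import *
for c,rois in [('scene',(305,190,345,240)),('side',(262,148,315,180))]:
    p=get_image(c);W,h=cloud(p)
    print(c,p['rotation'])
    for n,a in dict(red=(0,4),red2=(174,179),orange=(5,14),yellow=(20,32),green=(50,75),blue=(100,122),purple=(128,160)).items():
        m=mask(W,h,*a)
        P=W[m]
        if len(P)>5: print(n,len(P),'med',P.mean(0).round(1),'p2',np.percentile(P,3,0).round(1),'p98',np.percentile(P,97,0).round(1), 'px',np.argwhere(m).mean(0)[::-1].round())
    m=(W[...,2]>24)&(W[...,2]<42)&(W[...,0]>350)&(W[...,0]<900)&(abs(W[...,1])<450)
    P=W[m]
    for y in range(-420,430,70):
        q=P[abs(P[:,1]-y)<8]
        if len(q)>5: print(y,len(q),np.percentile(q[:,0],[1,99]).round(),q[:,2].mean().round(1))
    r=rois;save(p,c+'crop.png',r,10)
    np.save(c+'.npy',p,allow_pickle=True)
a=cv2.imread('pics/scenecrop.png');b=cv2.imread('pics/sidecrop.png')
b=cv2.copyMakeBorder(b,0,max(0,a.shape[0]-b.shape[0]),0,0,cv2.BORDER_CONSTANT)
ab=np.hstack([a,b]);cv2.imwrite('pics/crop.png',cv2.resize(ab,(800,int(ab.shape[0]*800/ab.shape[1]))))
print(status.read_state()['clock'])
E
```

```text
scene [0.98225382 0.00716559 0.5108853 ]
red 448 med [529.4 388.5  63.2] p2 [466.5 377.4  30.4] p98 [587.7 410.3  82.4] px [304. 158.]
red2 29 med [527.8 384.6  58.6] p2 [470.5 378.5  33.4] p98 [584.8 394.2  75.2] px [303. 159.]
orange 1756 med [ 686.5 -233.6   80.7] p2 [ 542.4 -294.    15. ] p98 [ 795.4 -185.   119.9] px [265. 283.]
yellow 163 med [452.5 132.3  36.5] p2 [ 312.6 -203.2   18.9] p98 [666.5 345.5  55.4] px [253. 203.]
green 70 med [ 569.5 -108.4  104.2] p2 [ 524.4 -131.    23.7] p98 [618.6 -16.3 120.9] px [247. 227.]
blue 315 med [ 705.3 -122.8   99. ] p2 [ 630.  -222.1   39.7] p98 [778.3 179.2 133.1] px [292. 253.]
purple 184 med [750.9 100.4  30.9] p2 [724.9  92.8  11. ] p98 [770.3 122.5  42.1] px [337. 225.]
-350 220 [519. 669.] 28.1
-280 43 [644. 662.] 27.5
-210 156 [634. 792.] 30.8
-140 41 [627. 649.] 26.8
-70 66 [615. 777.] 31.2
0 167 [488. 769.] 28.6
70 129 [481. 627.] 28.0
140 120 [475. 622.] 27.9
210 99 [467. 617.] 28.2
280 92 [462. 608.] 28.0
350 79 [455. 601.] 28.4
420 8 [587. 597.] 27.8
side [ 0.74020936  0.00950503 -0.33450783]
red 454 med [522.4 389.6  63.
[... 239 characters left out ...]
2.7  118. ] px [331. 246.]
yellow 155 med [349.3 285.7  29.7] p2 [ 304.5 -198.4   19.2] p98 [663.9 340.6  52.8] px [180. 163.]
green 77 med [ 566.2 -125.9  118.5] p2 [ 524.  -131.6  116. ] p98 [ 613.5 -120.1  120.9] px [280. 217.]
blue 147 med [728.2 -61.9  97.2] p2 [ 644.9 -199.1   36.9] p98 [774.7 177.  132.7] px [328. 194.]
purple 100 med [742.8  99.8  32.7] p2 [721.   93.5  14.9] p98 [765.9 112.6  42.3] px [303. 170.]
-350 172 [521. 660.] 28.5
-280 17 [509. 657.] 26.5
-210 68 [507. 782.] 30.4
-140 20 [499. 516.] 27.6
-70 75 [492. 772.] 30.6
0 150 [486. 775.] 29.0
70 127 [484. 625.] 28.3
140 128 [477. 764.] 29.3
210 107 [467. 639.] 28.3
280 96 [459. 603.] 28.3
350 66 [463. 598.] 28.6
1.25
```

View pics/crop.png

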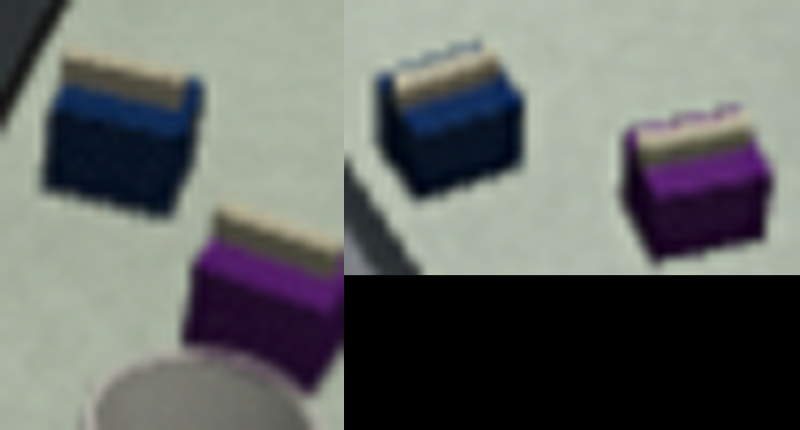

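The crop shows the blue block with its white line at scene px ~(313-327, 196-199) and side px ~(268-278, 155-157). The purple look-alike stands nearer the beaker and stays alone. Next I'll fit the bed frame and write the carriage tracker.

```bash
cat > trk.py <<'E'
from h import *
import json,os
B=json.load(open('bed.json')) if os.path.exists('bed.json') else None
def bed(W): # world -> bed xy (mm)
    th=B['th'];d=np.asarray(W)[...,:2]-B['o']
    return np.stack([d[...,0]*np.cos(th)+d[...,1]*np.sin(th),-d[...,0]*np.sin(th)+d[...,1]*np.cos(th)],-1)
def toworld(x,y):
    th=B['th'];return np.array(B['o'])+[x*np.cos(th)-y*np.sin(th),x*np.sin(th)+y*np.cos(th)]
def plane_bed(p,z):
    vv,uu=np.mgrid[0:384,0:512]
    return bed(world(p,uu.ravel(),vv.ravel(),z)).reshape(384,512,2)
def measure(p):
    """bed-y of pointer, white line, orange face, green pad"""
    W,h=cloud(p);b=bed(W);z=W[...,2];H,S,V=h[...,0],h[...,1],h[...,2];b5=plane_bed(p,52.)
    out={}
    m=(H>18)&(H<34)&(S>130)&(V>70)&(b5[...,0]>62)&(b5[...,0]<98)&(abs(b5[...,1])<330)&(z>38)&(z<66)
    out['ptr']=(b5[m][:,1].mean(),m.sum()) if m.sum()>3 else None
    m=(S<110)&(V>100)&(z>44)&(z<62)&(b[...,0]>95)&(b[...,0]<165)&(b[...,1]>125)&(b[...,1]<300)
    m&=V>0.8*np.percentile(V[m],95) if m.sum()>3 else m
    out['line']=(b5[m][:,1].mean(),b5[m][:,0].min(),b5[m][:,0].max(),m.sum()) if m.sum()>3 else None
    m=(H>4)&(H<15)&(S>150)&(z>66)&(z<114)&(abs(b[...,0])<45)
    out['or']=(np.median(b[m][:,1])+85,m.sum()) if m.sum()>10 else None
    m=(z>145)&(z<160)&(abs(b[...,0])<45)&(abs(b[...,1])<350)
    bb=b[m];out['cell']=((bb[:,1].min()+bb[:,1].max())/2,bb[:,0].mean(),m.sum()) if m.sum()>10 else None
    return {k:None if v is None else np.round(v,1).tolist() for k,v in out.items()}
E
python3 - <<'E'
from h import *
import json
L=[];R=[];reds=[]
ps=[np.load(c+'.npy',allow_pickle=True).item() for c in('scene','side')]
for p in ps:
    W,h=cloud(p)
    m=(W[...,2]>22)&(W[...,2]<36)&(W[...,0]>420)&(W[...,0]<700)&(h[...,1]<120)
    P=W[m]
    for y in range(-360,361,12):
        q=P[abs(P[:,1]-y)<6]
        if len(q)<12: continue
        a,b=np.percentile(q[:,0],[1,99])
        L.append((y,a));R.append((y,b))
    m=mask(W,h,0,4)|mask(W,h,174,179); P=W[m];reds.append(P[(P[:,2]<68)&(P[:,2]>40)])
from scipy.optimize import least_squares
L=np.array(L);R=np.array(R)
def f(v): return np.r_[L[:,1]-(v[0]-v[1]*L[:,0]),R[:,1]-(v[2]-v[1]*R[:,0])]
s=least_squares(f,[485,.09,635],loss='soft_l1',f_scale=2).x;print('fit',s,'width',(s[2]-s[0])*np.cos(s[1]))
th=np.arctan(s[1]);xc=(s[0]+s[2])/2
o=np.array([xc,0.]);e=np.array([-np.sin(th),np.cos(th)])
for P in reds:
    d=(P[:,:2]-o)@e;print('red face',np.percentile(d,[5,25,50,75]).round(1),len(P))
r=np.median([np.percentile((P[:,:2]-o)@e,35) for P in reds])
o=o+e*(r-365);json.dump(dict(th=float(th),o=o.tolist()),open('bed.json','w'));print(th,o)
import trk
for p in ps: print(trk.measure(p))
E
```

```text
fit [4.87453715e+02 9.21822125e-02 6.33393860e+02] width 145.32051694167424
red face [382.  384.2 385.4 387.2] 186
red face [384.2 385.8 387.1 388.3] 175
0.09192242772610663 [558.52279772  20.62208956]
{'ptr': [-228.2, 48.0], 'line': [153.9, 98.1, 141.7, 18.0], 'or': [-227.2, 511.0], 'cell': [-228.5, 0.7, 345.0]}
{'ptr': [-227.8, 7.0], 'line': [151.6, 100.1, 141.2, 23.0], 'or': [-227.5, 263.0], 'cell': [-226.9, -1.5, 320.0]}
```

```bash
python3 -m handwheel '[{"delta_pos":[2.87,-2.94,0],"yaw":-0.119},{"delta_pos":[2.87,-2.94,0],"yaw":-0.119},{"delta_pos":[2.87,-2.94,0],"yaw":-0.119},{"delta_pos":[2.87,-2.94,0],"yaw":-0.119},{"delta_pos":[2.87,-2.94,0],"yaw":-0.119},{"delta_pos":[2.87,-2.94,0],"yaw":-0.119},{"delta_pos":[2.87,-2.94,0],"yaw":-0.119},{"delta_pos":[2.87,-2.94,0],"yaw":-0.119},{"delta_pos":[2.87,-2.94,0],"yaw":-0.119},{"delta_pos":[2.87,-2.94,0],"yaw":-0.119}]' -1
```

```text
clock: 2.08
eef_pos: [472.0, 328.1, 231.7]
tool_rot: [3.141, -0.001, 1.659]
force: [0.9, 0.8, 0.2]
width: 0.3
gripper_force: 0.0
```

```bash
python3 -m handwheel '[{"delta_pos":[0.74,-4.07,-0.2],"yaw":0},{"delta_pos":[0.74,-4.07,-0.2],"yaw":0},{"delta_pos":[0.74,-4.07,-0.2],"yaw":0},{"delta_pos":[0.74,-4.07,-0.2],"yaw":0},{"delta_pos":[0.74,-4.07,-0.2],"yaw":0},{"delta_pos":[0.74,-4.07,-0.2],"yaw":0},{"delta_pos":[0.74,-4.07,-0.2],"yaw":0},{"delta_pos":[0.74,-4.07,-0.2],"yaw":0},{"delta_pos":[0.74,-4.07,-0.2],"yaw":0},{"delta_pos":[0.74,-4.07,-0.2],"yaw":0}]'; python3 -m handwheel '[{"delta_pos":[0.74,-4.07,-0.2],"yaw":0},{"delta_pos":[0.74,-4.07,-0.2],"yaw":0},{"delta_pos":[0.74,-4.07,-0.2],"yaw":0},{"delta_pos":[0.74,-4.07,-0.2],"yaw":0},{"delta_pos":[0.74,-4.07,-0.2],"yaw":0},{"delta_pos":[0.74,-4.07,-0.2],"yaw":0}]'; python3 - <<'E'
from trk import *
s=status.read_state();print(s['eef_pos'],bed(s['eef_pos']),s['clock'])
print(measure(get_image('side')))
E
```

```text
clock: 2.92
eef_pos: [545.0, -79.4, 211.4]
tool_rot: [3.141, -0.0, 1.665]
force: [0.2, -0.1, -0.2]
width: -0.2
gripper_force: 0.0
clock: 3.42
eef_pos: [589.4, -323.7, 199.3]
tool_rot: [3.141, -0.0, 1.665]
force: [0.1, 0.7, -0.9]
width: -0.1
gripper_force: 0.0
[ 589.37341391 -323.69100578  199.28724464] [  -0.88517375 -345.69131405] 3.4167
{'ptr': None, 'line': [151.8, 100.1, 141.2, 24.0], 'or': [-227.6, 260.0], 'cell': [-225.8, -1.2, 296.0]}
```

```bash
python3 -m handwheel '[{"delta_pos":[0,0,-3.47],"yaw":0},{"delta_pos":[0,0,-3.47],"yaw":0},{"delta_pos":[0,0,-3.47],"yaw":0},{"delta_pos":[-0.04,0.44,0],"yaw":0},{"delta_pos":[-0.04,0.44,0],"yaw":0},{"delta_pos":[-0.04,0.44,0],"yaw":0},{"delta_pos":[-0.04,0.44,0],"yaw":0},{"delta_pos":[-0.04,0.44,0],"yaw":0},{"delta_pos":[-0.04,0.44,0],"yaw":0},{"delta_pos":[-0.04,0.44,0],"yaw":0}]'; python3 -m handwheel '[{"delta_pos":[-0.04,0.44,0],"yaw":0},{"delta_pos":[-0.04,0.44,0],"yaw":0},{"delta_pos":[-0.04,0.44,0],"yaw":0},{"delta_pos":[-0.04,0.44,0],"yaw":0}]';  python3 - <<'E'
from trk import *
s=status.read_state();print(bed(s['eef_pos']),s['clock'])
print(measure(get_image('side')))
E
```

```text
clock: 4.3
eef_pos: [587.3, -290.7, 96.7]
tool_rot: [3.139, 0.001, 1.665]
force: [-0.5, -0.1, -0.0]
width: -0.1
gripper_force: 0.3
clock: 4.63
eef_pos: [584.8, -273.0, 95.2]
tool_rot: [-3.142, 0.0, 1.665]
force: [0.0, -0.8, 0.4]
width: -0.1
gripper_force: 0.3
[  -0.7962707  -294.77204888] 4.6333
{'ptr': None, 'line': [152.0, 100.1, 141.2, 25.0], 'or': [-198.5, 149.0], 'cell': [-243.5, -8.1, 317.0]}
```

```bash
python3 -m handwheel '[{"delta_pos":[-0.04,0.44,0],"yaw":0},{"delta_pos":[-0.04,0.44,0],"yaw":0},{"delta_pos":[-0.04,0.44,0],"yaw":0},{"delta_pos":[-0.04,0.44,0],"yaw":0},{"delta_pos":[-0.04,0.44,0],"yaw":0},{"delta_pos":[-0.04,0.44,0],"yaw":0}]';  python3 - <<'E'
from trk import *
for c in ['scene','side','scene']:
    s=status.read_state();print(bed(s['eef_pos']),s['clock'],s['force'],measure(get_image(c)))
E
```

```text
clock: 5.18
eef_pos: [582.3, -246.4, 95.1]
tool_rot: [-3.141, -0.0, 1.665]
force: [-0.0, 0.1, -0.0]
width: 0.2
gripper_force: 0.0
[  -0.78364033 -268.05053149] 5.1833 [-0.01991798  0.07204601 -0.04676222] {'ptr': [-158.6, 37.0], 'line': [153.7, 98.1, 141.7, 19.0], 'or': [-157.3, 267.0], 'cell': [-207.1, 2.8, 413.0]}
[  -0.56593069 -266.68874145] 5.2333 [0.59742161 1.05094949 0.11627319] {'ptr': None, 'line': [152.0, 100.1, 134.9, 21.0], 'or': [-151.4, 70.0], 'cell': [-201.9, -5.8, 350.0]}
[  -0.52972894 -267.24199568] 5.2833 [0.13269054 1.15225961 0.5046494 ] {'ptr': [-150.3, 38.0], 'line': [153.9, 98.1, 141.7, 18.0], 'or': [-148.6, 237.0], 'cell': [-202.1, 2.1, 421.0]}
```

```bash
python3 -m handwheel '[{"delta_pos":[0,0,3.2],"yaw":0},{"delta_pos":[0,0,3.2],"yaw":0},{"delta_pos":[0,0,3.2],"yaw":0},{"delta_pos":[-0.37,4.0,0],"yaw":0},{"delta_pos":[-0.37,4.0,0],"yaw":0},{"delta_pos":[-0.37,4.0,0],"yaw":0},{"delta_pos":[-0.37,4.0,0],"yaw":0},{"delta_pos":[-0.37,4.0,0],"yaw":0},{"delta_pos":[-0.37,4.0,0],"yaw":0},{"delta_pos":[-0.37,4.0,0],"yaw":0}]';python3 -m handwheel '[{"delta_pos":[-0.37,4.0,0],"yaw":0},{"delta_pos":[-0.37,4.0,0],"yaw":0},{"delta_pos":[-0.37,4.0,0],"yaw":0},{"delta_pos":[-0.37,4.0,0],"yaw":0},{"delta_pos":[-0.37,4.0,0],"yaw":0},{"delta_pos":[0,0,-3.2],"yaw":0},{"delta_pos":[0,0,-3.2],"yaw":0},{"delta_pos":[0,0,-3.2],"yaw":0},{"delta_pos":[0,0,0],"yaw":0}]';  python3 - <<'E'
from trk import *
for c in ['scene','side','scene']:
    s=status.read_state();print(bed(s['eef_pos']),s['eef_pos'][2],s['clock'],s['force'],measure(get_image(c)))
E
```

```text
clock: 6.17
eef_pos: [556.3, 34.5, 191.5]
tool_rot: [3.141, 0.0, 1.664]
force: [1.5, -0.2, -0.7]
width: -0.3
gripper_force: 0.0
clock: 6.92
eef_pos: [534.0, 231.8, 89.9]
tool_rot: [-3.132, 0.003, 1.665]
force: [-1.6, 0.3, -0.4]
width: -0.1
gripper_force: 0.0
[ -5.02019245 212.58333422] 89.93764861245664 6.9167 [-1.60683238  0.28774727 -0.36416497] {'ptr': [-26.1, 31.0], 'line': [153.9, 98.1, 141.7, 18.0], 'or': [-24.9, 437.0], 'cell': [85.5, -2.0, 314.0]}
[ -3.18850717 212.5233373 ] 92.72998824381067 6.9667 [ 0.67778015 -0.57841268  1.1923181 ] {'ptr': [-22.3, 6.0], 'line': [151.8, 100.1, 141.2, 24.0], 'or': [-19.6, 296.0], 'cell': [86.7, -1.4, 319.0]}
[ -1.11008004 212.70666294] 94.93726596585556 7.0167 [1.08327854 0.0067779  0.18496028] {'ptr': [-19.7, 30.0], 'line': [153.9, 98.1, 141.7, 18.0], 'or': [-18.3, 432.0], 'cell': [87.9, -1.0, 312.0]}
```

```bash
python3 -m handwheel '[{"delta_pos":[0,0,0],"yaw":0},{"delta_pos":[0,0,0],"yaw":0},{"delta_pos":[0,0,0],"yaw":0},{"delta_pos":[0,0,0],"yaw":0},{"delta_pos":[0,0,0],"yaw":0},{"delta_pos":[0,0,0],"yaw":0},{"delta_pos":[0,0,0],"yaw":0},{"delta_pos":[0,0,0],"yaw":0},{"delta_pos":[0,0,0],"yaw":0},{"delta_pos":[0,0,0],"yaw":0}]' >/dev/null;  cat > m.py <<'E'
from trk import *
import sys
for c in sys.argv[1:]:
    s=status.read_state();print(bed(s['eef_pos']),s['eef_pos'][2],s['clock'],s['force'].round(2) if hasattr(s['force'],'round') else s['force'],measure(get_image(c)))
E
python3 m.py scene scene
python3 -m handwheel '[{"delta_pos":[0,0,0],"yaw":0},{"delta_pos":[0,0,0],"yaw":0},{"delta_pos":[0,0,0],"yaw":0},{"delta_pos":[0,0,0],"yaw":0},{"delta_pos":[0,0,0],"yaw":0},{"delta_pos":[0,0,0],"yaw":0}]' >/dev/null; python3 m.py scene scene
```

```text
[ -0.90714902 213.43437325] 95.14560731532372 7.9 [ 0.92  0.5  -0.28] {'ptr': [32.5, 24.0], 'line': [153.9, 98.1, 141.7, 18.0], 'or': [33.8, 410.0], 'cell': [113.7, -1.2, 299.0]}
[ -0.93990894 213.3996073 ] 95.11115078053012 7.95 [-0.45  0.11 -0.46] {'ptr': [34.8, 25.0], 'line': [153.9, 98.1, 141.7, 18.0], 'or': [36.5, 413.0], 'cell': [114.6, -1.4, 293.0]}
[ -0.86990967 213.45633407] 95.22988237888885 8.5 [-0.06 -0.11  0.33] {'ptr': [62.9, 26.0], 'line': [153.7, 98.1, 141.7, 19.0], 'or': [64.4, 404.0], 'cell': [128.1, -0.9, 286.0]}
[ -0.87328747 213.42892485] 95.21845151883286 8.55 [ 0.43  0.21 -0.04] {'ptr': [65.8, 25.0], 'line': [153.7, 98.1, 141.7, 19.0], 'or': [66.7, 399.0], 'cell': [129.9, -1.3, 279.0]}
```

```bash
python3 -m handwheel '[{"delta_pos":[-0.04,0.5,0],"yaw":0},{"delta_pos":[-0.04,0.5,0],"yaw":0},{"delta_pos":[-0.02,0.2,0],"yaw":0},{"delta_pos":[0,0,0],"yaw":0},{"delta_pos":[0,0,0],"yaw":0},{"delta_pos":[0,0,0],"yaw":0},{"delta_pos":[0,0,0],"yaw":0},{"delta_pos":[0,0,0],"yaw":0},{"delta_pos":[0,0,0],"yaw":0},{"delta_pos":[0,0,0],"yaw":0}]' >/dev/null; python3 m.py scene scene scene
```

```text
[ -0.78237789 225.3329789 ] 95.20855629438068 9.4333 [-1.09 -0.03 -0.72] {'ptr': [103.8, 22.0], 'line': [153.7, 98.1, 141.7, 19.0], 'or': [105.0, 378.0], 'cell': [155.9, -1.0, 267.0]}
[ -0.77316582 225.35853097] 95.22110763038981 9.4833 [0.67 0.48 0.65] {'ptr': [106.0, 23.0], 'line': [153.9, 98.1, 141.7, 18.0], 'or': [107.0, 386.0], 'cell': [157.7, -1.1, 263.0]}
[ -0.71657622 225.4159934 ] 95.2563569352785 9.5333 [ 0.45 -0.54 -0.92] {'ptr': [107.9, 25.0], 'line': [153.9, 98.1, 141.7, 18.0], 'or': [108.9, 380.0], 'cell': [158.2, -1.4, 257.0]}
```

```bash
python3 -m handwheel '[{"delta_pos":[0,0,0],"yaw":0},{"delta_pos":[-0.013,0.14,0],"yaw":0},{"delta_pos":[-0.013,0.14,0],"yaw":0},{"delta_pos":[-0.013,0.14,0],"yaw":0},{"delta_pos":[-0.013,0.14,0],"yaw":0},{"delta_pos":[-0.013,0.14,0],"yaw":0},{"delta_pos":[-0.013,0.14,0],"yaw":0},{"delta_pos":[-0.013,0.14,0],"yaw":0},{"delta_pos":[-0.013,0.14,0],"yaw":0}]' >/dev/null; python3 m.py scene
```

```text
[ -0.78606001 236.91406346] 95.20379557417206 10.3333 [-0.03  0.49  0.88] {'ptr': [136.2, 23.0], 'line': [153.9, 98.1, 141.7, 18.0], 'or': [137.2, 370.0], 'cell': [177.7, -0.8, 252.0]}
```

```bash
python3 -m handwheel '[{"delta_pos":[-0.013,0.14,0],"yaw":0},{"delta_pos":[-0.013,0.14,0],"yaw":0},{"delta_pos":[-0.013,0.14,0],"yaw":0},{"delta_pos":[-0.013,0.14,0],"yaw":0},{"delta_pos":[-0.013,0.14,0],"yaw":0},{"delta_pos":[-0.013,0.14,0],"yaw":0},{"delta_pos":[-0.013,0.14,0],"yaw":0}]' ; python3 m.py scene
```

```text
clock: 10.97
eef_pos: [535.1, 266.2, 95.2]
tool_rot: [3.142, -0.0, 1.665]
force: [0.1, 0.0, 0.0]
width: -0.1
gripper_force: 0.1
[ -0.75796178 246.73224514] 95.22260164646968 10.9667 [0.09 0.02 0.01] {'ptr': [151.1, 23.0], 'line': [153.9, 98.1, 141.7, 18.0], 'or': [152.1, 361.0], 'cell': [189.3, -1.6, 243.0]}
```

```bash
python3 -m handwheel '[{"delta_pos":[-0.013,0.14,0],"yaw":0},{"delta_pos":[-0.013,0.14,0],"yaw":0},{"delta_pos":[-0.013,0.14,0],"yaw":0}]' ; python3 m.py scene scene
```

```text
clock: 11.27
eef_pos: [534.7, 270.3, 95.2]
tool_rot: [-3.142, 0.0, 1.665]
force: [0.6, -0.5, 0.4]
width: 0.2
gripper_force: 0.0
[ -0.80422036 250.82596338] 95.20916768900179 11.2667 [ 0.61 -0.51  0.41] {'ptr': [152.0, 22.0], 'line': [153.9, 98.1, 141.7, 18.0], 'or': [152.8, 365.0], 'cell': [191.5, -1.5, 248.0]}
[ -0.84972747 251.2662775 ] 95.16342949913265 11.3167 [-0.27  0.75  0.08] {'ptr': [152.3, 21.0], 'line': [153.9, 98.1, 141.7, 18.0], 'or': [152.9, 364.0], 'cell': [191.1, -1.8, 248.0]}
```

```bash
python3 -m handwheel '[{"delta_pos":[-0.2,2.0,0],"yaw":0},{"delta_pos":[-0.2,2.0,0],"yaw":0},{"delta_pos":[0,0,3.5],"yaw":0},{"delta_pos":[0,0,3.5],"yaw":0},{"delta_pos":[0,0,3.5],"yaw":0},{"delta_pos":[-0.2,3.0,0],"yaw":0},{"delta_pos":[-0.2,3.0,0],"yaw":0},{"delta_pos":[0,0,0],"yaw":0},{"delta_pos":[0,0,0],"yaw":0},{"delta_pos":[0,0,0],"yaw":0}]'; python3 m.py scene side; python3 -m handwheel '[{"delta_pos":[0,0,0],"yaw":0},{"delta_pos":[0,0,0],"yaw":0},{"delta_pos":[0,0,0],"yaw":0},{"delta_pos":[0,0,0],"yaw":0},{"delta_pos":[0,0,0],"yaw":0},{"delta_pos":[0,0,0],"yaw":0},{"delta_pos":[0,0,0],"yaw":0},{"delta_pos":[0,0,0],"yaw":0},{"delta_pos":[0,0,0],"yaw":0},{"delta_pos":[0,0,0],"yaw":0}]'>/dev/null; python3 m.py scene side
python3 - <<'E'
from h import *
p=get_image('scene');save(p,'f1.png',(240,150,350,240),7)
E
```

```text
clock: 12.2
eef_pos: [526.5, 369.6, 199.8]
tool_rot: [-3.141, 0.001, 1.665]
force: [0.7, -0.6, -0.7]
width: -0.3
gripper_force: 0.0
[1.48510862e-01 3.50428820e+02] 199.82238332273997 12.2 [ 0.65 -0.64 -0.69] {'ptr': [152.7, 20.0], 'line': [153.9, 98.1, 141.7, 18.0], 'or': [152.9, 364.0], 'cell': [151.4, 0.5, 149.0]}
[  0.46809887 349.62956941] 199.92177904901746 12.25 [ 0.22 -0.05 -0.27] {'ptr': [151.3, 7.0], 'line': [151.8, 100.1, 141.2, 22.0], 'or': [155.0, 289.0], 'cell': [154.0, -0.8, 160.0]}
[  0.39455637 351.11207248] 200.18934977573784 13.1333 [ 0.   -0.52 -0.44] {'ptr': [152.7, 20.0], 'line': [153.9, 98.1, 141.7, 18.0], 'or': [153.1, 362.0], 'cell': [150.7, 0.0, 149.0]}
[  0.43416521 351.09831565] 200.22869499935015 13.1833 [ 0.28 -0.12 -0.29] {'ptr': [151.3, 7.0], 'line': [152.0, 100.1, 141.2, 25.0], 'or': [155.3, 288.0], 'cell': [152.4, -0.1, 161.0]}
```

View pics/f1.png

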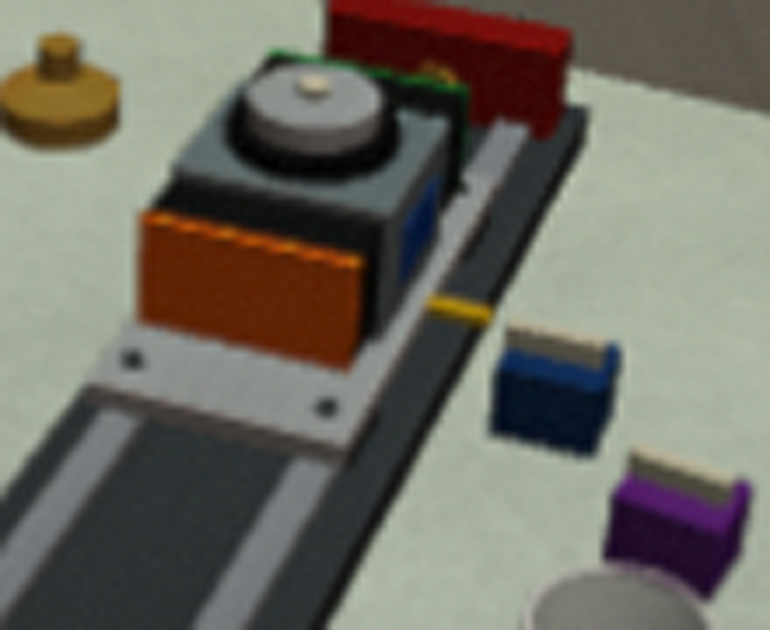

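The carriage is at rest. In the crop, the pointer (~(460,308) crop px) and the white line (~(555,340)) need a closer check. I'll overlay a bed-coordinate grid at z = 52 mm in both cameras.

```bash
python3 - <<'E'
from trk import *
def project(p,P):
    R=rot(p['rotation']);c=(np.asarray(P)-p['position'])@R;s=np.c_[c[:,0]/-c[:,2],-c[:,1]/-c[:,2]]
    s=s*(1+p['k1']*(s**2).sum(1,keepdims=True));return np.c_[s[:,0]*p['fx']+p['cx'],s[:,1]*p['fy']+p['cy']]
ims=[]
for c,(x0,y0) in [('scene',(292,180)),('side',(242,140))]:
    p=get_image(c);k=10
    im=cv2.resize(p['color'][y0:y0+45,x0:x0+40,::-1],None,fx=k,fy=k,interpolation=cv2.INTER_NEAREST)
    for y,col in [(140,(255,0,255)),(150,(0,255,0)),(160,(255,255,0))]:
        Q=project(p,[[*toworld(x,y),52.] for x in (55,145)])
        a,b=((Q-[x0,y0]+.5)*k).round().astype(int);cv2.line(im,tuple(map(int,a)),tuple(map(int,b)),col,1)
    ims.append(im)
cv2.imwrite('pics/grid.png',np.hstack(ims))
E
```

```text
(no output)
```

View pics/grid.png

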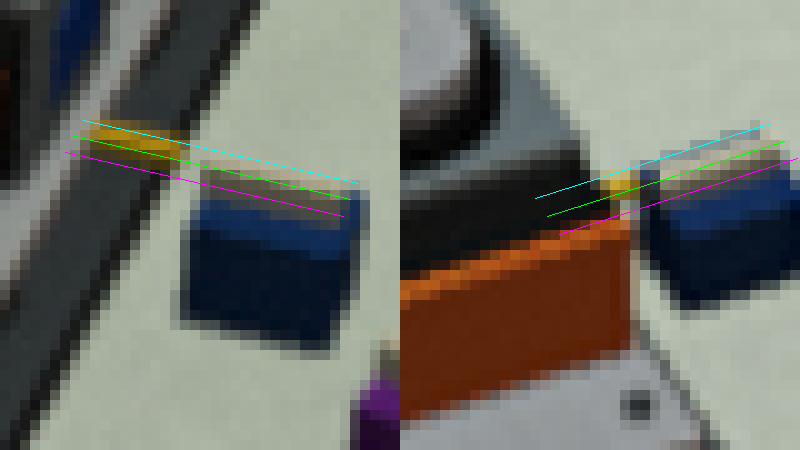

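```bash
python3 - <<'E'
from trk import *
def project(p,P):
    R=rot(p['rotation']);c=(np.asarray(P)-p['position'])@R;s=np.c_[c[:,0]/-c[:,2],-c[:,1]/-c[:,2]]
    s=s*(1+p['k1']*(s**2).sum(1,keepdims=True));return np.c_[s[:,0]*p['fx']+p['cx'],s[:,1]*p['fy']+p['cy']]
ys=np.arange(134,176,2.)
for c in ('scene','side'):
    I=np.mean([get_image(c)['color'].astype(np.float32) for _ in range(2)],0).astype(np.float32);p=get_image(c)
    for n,xs in [('ptr',np.arange(80,89,1.) if c=='side' else np.arange(66,88,1.)),('line',np.arange(106,136,1.))]:
        Q=np.array([project(p,[[*toworld(x,y),52.] for x in xs]) for y in ys]).astype(np.float32)
        S=cv2.remap(I,Q[...,0],Q[...,1],cv2.INTER_LINEAR).mean(1)
        print(c,n);print(np.c_[ys,S].round().astype(int).T)
E
```

```text
scene ptr
[[134 136 138 140 142 144 146 148 150 152 154 156 158 160 162 164 166 168
  170 172 174]
 [ 42  43  45  49  56  65  76  91 109 131 149 158 150 130 108  85  67  53
   45  43  42]
 [ 47  48  48  49  52  56  62  72  86 102 117 125 120 106  90  74  62  53
   48  47  47]
 [ 47  47  46  41  35  27  21  16  13  12  13  17  23  30  37  41  44  46
   47  48  48]]
scene line
[[134 136 138 140 142 144 146 148 150 152 154 156 158 160 162 164 166 168
  170 172 174]
 [ 57  67  73  77  80  84  93 109 131 151 165 172 174 174 173 171 170 169
  169 169 169]
 [ 64  70  73  75  77  81  89 105 126 146 161 170 175 178 179 178 178 178
  178 178 178]
 [ 73  70  67  65  65  68  75  88 105 123 136 146 152 157 159 160 160 160
  160 161 161]]
side ptr
[[134 136 138 140 142 144 146 148 150 152 154 156 158 160 162 164 166 168
  170 172 174]
 [ 49  69  87  97 103 105 108 115 135 158 175 182 184 183 179 177 177 175
  172 168 163]
 [ 49  69  87  97 105 105  98  95 108 128 147 160 171 179 182 185 187 184
  181 176 171]
 [ 53  68  83  91  95  85  59  35  30  35  53  81 111 136 155 169 174 171
  168 163 158]]
side line
[[134 136 138 140 142 144 146 148 150 152 154 156 158 160 162 164 166 168
  170 172 174]
 [ 38  51  64  76  88 105 127 150 166 172 165 151 142 145 159 174 181 182
  183 182 182]
 [ 54  61  68  75  85 100 122 145 162 169 166 158 152 157 171 184 190 192
  192 191 191]
 [ 85  79  73  69  71  83 102 123 140 151 153 150 149 154 163 171 176 177
  177 176 176]]
```

The pointer and the line agree within about 1–2 mm in both cameras. The carriage is at rest and the robot is clear, so I'm handing in.

```bash
python3 m.py scene side; python3 -c "
from cell import ctrl;print(ctrl.finish_job())"
```

```text
[  0.42561586 351.07394527] 200.21247950963476 13.6833 [ 0.33  0.74 -0.09] {'ptr': [152.7, 20.0], 'line': [153.9, 98.1, 141.7, 18.0], 'or': [153.1, 365.0], 'cell': [152.1, 0.8, 147.0]}
[  0.38501889 351.11411227] 200.2097580229956 13.7333 [0.69 0.13 0.37] {'ptr': [151.3, 7.0], 'line': [151.6, 100.1, 141.2, 23.0], 'or': [155.4, 289.0], 'cell': [152.6, -0.4, 160.0]}
the job is handed in; nothing more can be done
None
```

The carriage is at rest with its pointer within about 2 mm of the blue marker's white line in both cameras; the robot is clear, only the two pads were pushed, and the job was handed in at 13.7 s with no verdict returned.

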